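Hang the apple carrier and set it to the index

TASK

Hang the carrier with the three small glass apples by its handle bar on the pair of hooks of the slide's carriage, and turn the four-pin handwheel little by little until the carriage's pointer lines up with the tip of the pointed index tab on the scale. Move the carriage only with the handwheel, do not shove it, and leave the three loose glass apples on the table where they stand.

Things in the scene. Friction and masses are not known exactly. Their poses are not given: they have to be found in the camera images.
- slide_unit: grey positioning slide fixed on the table: base 120 mm (x) by 440 mm (y), 36 mm high, rails along its own y, a white scale ledge along its far (+x) side (top 44 mm up, x 58 to 167 mm), handwheel at its +y end. Origin: on the table under the middle of the rails; its yaw is also that of hooks, pointer and index tab.
- handwheel (a joint): turn of the handwheel (rad), positive anticlockwise from above, 0 at the start, stops at -5 and +5. It drives the carriage through a rack: 12 mm along the slide's +y per rad. It is stiff (about 9 N on a pin) and stays where it is left.
- wheel_centre (a point): on the handwheel's vertical axis, level with the pin tops, 101 mm up. Dark disc 122 mm across, top 67 mm up, hub 32 mm across and 6 mm proud. Four light metal pins, 14 mm thick, stand 34 mm out of it, axes 48 mm from the axis at the slide's yaw + handwheel angle + 0, 90, 180, 270 deg; closed fingertips can push them sideways.
- pointer_tip (a point): tip of the dark pointer, 16 mm wide with a tapered end, which the carriage carries over the scale, 56 mm above the table, 113 mm to +x of the middle of the rails; it points to the slide's +x and moves along its y with the carriage.
- index_tip (a point): tip of the pointed index tab clamped on the scale: dark, 46 mm long, 18 mm wide, tapering to a tip that faces the pointer, 56 mm up; aligned, the tips are about 6 mm apart along the slide's x. It stands 18 to 42 mm to one side of the pointer's start; the blunt block (28 mm wide) on the other side is only a limit block. Axes as the slide's.
- hook_seat (a point): where the middle of a hung bar rests: midway between the carriage's two hooks, 226 mm up. The hooks are Vs of 8 mm rod, open upwards, 64 mm apart along the slide's y; free tips towards the robot, 27 mm in front of the seat (-x) and 23 mm above it; they come from a cross piece 63 mm behind (+x), reaching 27 mm above the seat. Axes as the slide's.
- carrier: loose steel carrier, 0.25 to 0.5 kg: shallow tray 80 mm (x) by 150 mm (y), three small silvered glass apples fixed in it in a row along y (stem tops about 60 mm above the underside), two 7 mm uprights at y = -66 and +66 mm, and a straight handle bar between their tops. Origin: centre of the underside, z up.
- carrier_bar (a point): middle of the handle bar: 10 mm round bar along the carrier's y, 122 mm free between the uprights, 130 mm above the tray's underside. Gripped in the middle (fingers closing along the carrier's x) it leaves room for a hook on each side; it goes onto the hooks from the robot's side, over their tips, then down.
- apple_a: loose silvered glass apple, a ball 68 mm across with a copper stem and green leaf, about 95 mm tall, standing on a 40 mm wide foot; origin under its centre. A bystander that must stay put.
- apple_b: loose silvered glass apple, a ball 68 mm across with a copper stem and green leaf, about 95 mm tall, standing on a 40 mm wide foot; origin under its centre. A bystander that must stay put.
- apple_c: loose silvered glass apple, a ball 68 mm across with a copper stem and green leaf, about 95 mm tall, standing on a 40 mm wide foot; origin under its centre. A bystander that must stay put.
- carriage: the slide's aluminium carriage: a saddle 95 by 80 mm on the rails with a mast 22 by 36 mm up to 238 mm, the cross piece with the two hooks, and the pointer. Origin: on the table under the middle of its saddle, at the start the same point as the slide's origin; moves along the slide's y.
There are look-alikes about, which are no part of the job. Of the things that look like the carrier, the smallest one is meant.

How it is judged:
At the end, for the whole second after the job is handed in: Carrier bar in both hooks (middle within 8 mm across, 26 mm along, 6 mm in height of the hook seat), upright within 0.2 rad and still (30 mm/s, 0.4 rad/s); pointer within 3 mm of the index tip along the slide's y; handwheel at rest (0.05 rad/s) (y of pointer_tip in the frame of index_tip between -0.003 and 0.003 m and x of carrier_bar in the frame of hook_seat between -0.008 and 0.008 m and y of carrier_bar in the frame of hook_seat between -0.026 and 0.026 m and z of carrier_bar in the frame of hook_seat between -0.006 and 0.006 m and angle between carrier's own z axis and vertical below 0.2 rad and linear speed of carrier below 0.03 m/s and angular speed of carrier below 0.4 rad/s and velocity of joint handwheel between -0.05 and 0.05 rad/s); the robot touches nothing.
It fails at once if one of the three loose glass apples is moved by more than 30 mm (distance of any of apple_a, apple_b, apple_c from where it was at the start of the episode above 0.03 m).
It fails at once if the robot shoves the carriage itself (more than 20 N) (contact force between any of the fingers, the arm and carriage above 20 N).
It also fails if it takes over 70 s, if anything falls off the work surface, if the arm or the gripper's body presses on something with over 40 N, if the wrist force passes 120 N, or if a joint passes its speed limit or range.

ROBOT

A 6-joint arm with a two-finger parallel gripper is mounted at the origin on the work surface. World frame = base frame: x ahead of the robot, y to its left, z up, the work surface at z = 0. Lengths are in m, angles in rad, forces in N, time in s.
With the tool pointing down it reaches from about 0.325 to 0.9 m from the base axis. Payload 6.1 kg.
Tool frame: the origin (TCP) lies midway between the tips of the shut fingers; the grasp point (between the pads) lies 19 mm behind it; z points along the fingers, y is the line along which they close (so a half turn about z gives the same grasp; the last joint's range is limited). The gripper opens to 85 mm and grips with 20 to 120 N. Pads are 22 mm wide; open, the fingers measure 114 mm over their backs; the gripper's body (76 mm by 85 mm) begins 54 mm behind the grasp point. The pads swing forward as they close: fully open they stand 13 mm farther back than shut.
Start: joints at [-1.414, 0.22, 1.526, -0, 1.395, -0.126], TCP at [0.174, -0.6, 0.231] pointing down, gripper open.
Joint ranges: [-2.98, 2.98], [-0.91, 2.08], [0.09, 2.57], [-1.24, 4.39], [0.2, 2.65], [-2.68, 2.68]. Speed limits (rad/s): [2.57, 2.57, 3.01, 3.14, 3.14, 3.14].

INTERFACE

Orientations are given as [roll, pitch, yaw] about the fixed x, y, z axes, in that order (R = Rz(yaw) Ry(pitch) Rx(roll)).
In Python, from plant import movep, move_l, set_joints, gripper_to, hold, inverse_kinematics, observe, get_image, get_calibration, Unreachable, job_done gives the robot as it stands. Calls block until the motion is done:
- movep(position, orientation): joint-space move of the TCP to a pose.
- move_l(position, feed=0.15, rotation=None, max_force=None): straight line of the TCP; rotation=None keeps the orientation; feed is the mean speed in m/s. With max_force (N) it stops when the force on the tool has changed by that much, and returns True; else False.
- set_joints(angles): joint-space move.
- gripper_to(opening, f_grip=None): finger opening in m; f_grip is the grip in N (None keeps the last); returns when the fingers have stopped.
- hold(seconds).
- inverse_kinematics(position, orientation): joint angles nearest the present ones, or None.
- observe(): the state.
- get_image(name): name is "scene" or "top" or "wrist"; returns (picture, depth): 420x560x3 uint8, red, green, blue; 420x560 float32, m along the optical axis (not along the pixel's ray), 0 where there is no reading.
- get_calibration(name): a dict with "intrinsics" (3x3 intrinsics, pixels), "world_from_camera" (4x4, takes a point from camera to world coordinates). Camera axes: x right, y down, z forward; pixel columns grow to the right and rows downward; lengths in m; the calibration is good to about 2 mm. A picture is of the moment at which its call begins: read the wrist's pose just before it. get_calibration takes no time and is no camera call; for the wrist camera it gives the pose at the moment of the call.
A pose or a line that the arm cannot do raises Unreachable and nothing moves.
- job_done(): hands the job in; it is judged then, once.
The state is a dict: "time_s": time; "q": joint angles; "joint_velocities": joint speeds; "joint_torque": joint torques, N m; "eef_pos": TCP position; "tcp_rot": TCP orientation; "ft_force": force on the tool from outside, world axes, zero at the start; "torque": the same for the moment, N m; "opening": finger opening in m; "grasp_force": force on a finger pad.
Only numpy, scipy, OpenCV 4.12 (cv2) and the standard library are available. Lean on these libraries where they do the work, as an engineer would, in place of code of your own. Each camera call takes 0.05 s, during which the arm holds its last target. There are 200 camera calls.

## Working session

There is one attempt and no reset: what is moved stays moved. The work goes in short steps, each a Python script; the robot and the scene stay as the last script left them, time stands still between calls to the robot, and variables do not carry over. Pictures are saved under pics/ and viewed, at most 10 in all, crops included, and the job is handed in when it is done.

```bash
ls; mkdir -p pics
cat > h.py <<'E'
import numpy as np, cv2
from plant import *
def grab(name,tag):
    c=get_calibration(name); im,d=get_image(name)
    np.savez(f'pics/{tag}.npz',im=im,d=d,K=c['intrinsics'],T=c['world_from_camera'])
    cv2.imwrite(f'pics/{tag}.png',im[:,:,::-1]); return im,d,np.array(c['intrinsics']),np.array(c['world_from_camera'])
def cloud(d,K,T):
    v,u=np.mgrid[:d.shape[0],:d.shape[1]]
    P=np.stack([(u-K[0,2])/K[0,0]*d,(v-K[1,2])/K[1,1]*d,d],-1)
    W=P@T[:3,:3].T+T[:3,3]; W[d==0]=np.nan; return W
def load(tag):
    z=np.load(f'pics/{tag}.npz'); return z['im'],z['d'],z['K'],z['T'],cloud(z['d'],z['K'],z['T'])
E
python3 - <<'E'
from h import *
a=grab('scene','s0'); b=grab('top','t0')
for x in (a,b): print(x[2],x[3])
print(observe())
E
```

```text
pics
[[393.53368126   0.         276.10177005]
 [  0.         393.53368126 210.01584481]
 [  0.           0.           1.        ]] [[-0.86996193  0.34884805 -0.34852729  0.85116261]
 [ 0.49280276  0.58974055 -0.63980585  0.51669181]
 [-0.01765435 -0.72836194 -0.68496511  0.87652233]
 [ 0.          0.          0.          1.        ]]
[[468.07196634   0.         274.47879022]
 [  0.         468.07196634 207.91982583]
 [  0.           0.           1.        ]] [[ 2.65846835e-02 -9.96159263e-01  8.34264748e-02  3.65802685e-01]
 [-9.99646544e-01 -2.65087834e-02  2.01754698e-03 -1.70481764e-01]
 [ 2.01736239e-04 -8.34506231e-02 -9.96511893e-01  1.59230479e+00]
 [ 0.00000000e+00  0.00000000e+00  0.00000000e+00  1.00000000e+00]]
{'time_s': 0.1, 'q': array([-1.41409153e+00,  2.21156865e-01,  1.52752583e+00,  4.37024636e-05,
        1.39472916e+00, -1.26066061e-01]), 'joint_velocities': array([ 0.00114108, -0.00126739, -0.00129592, -0.00131326,  0.00043187,
        0.00128139]), 'joint_torque': array([ 6.19026632e-04, -4.98246396e+01, -3.90547585e+01, -2.34659974e-04,
        5.70971970e-03,  2.42417926e-06]), 'eef_pos': array([ 0.17432752, -0.59960633,  0.23028729]), 'tcp_rot': array([-3.13979330e+00, -2.71403483e-04,  2.82762918e-01]), 'ft_force': array([-0.30450412,  0.11735799,  0.81084437]), 'torque': array([ 0.01693507, -0.00745875,  0.00860745]), 'grasp_force': 0.0, 'opening': 0.08548833630215102}
```

View pics/s0.png

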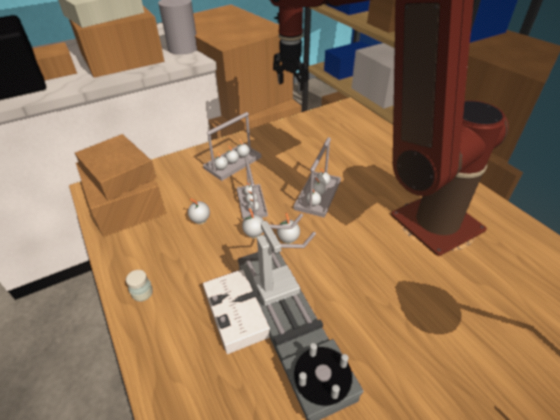

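View pics/t0.png

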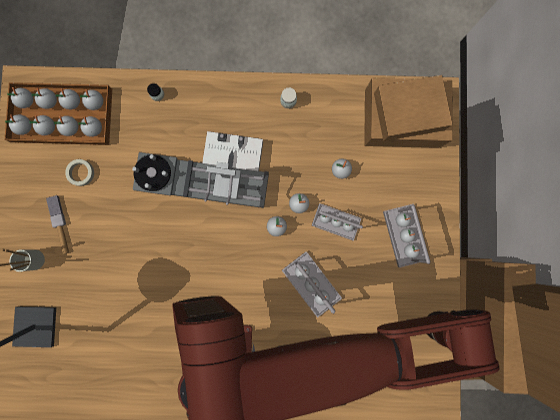

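Top view: handwheel (152,172), slide along to (265,190), scale and tabs (232,145), and loose apples at (277,226), (299,203) and (342,169). There are three carrier-like things: (338,220), (408,235) and (312,283). (338,220) looks smallest, so I'll measure all three and enlarge that area.

Run:
```python
from h import *
im,d,K,T,W=load('t0')
# carriers: points by grid region height bands
def box(n,u0,u1,v0,v1,z0,z1):
    p=W[v0:v1,u0:u1].reshape(-1,3); p=p[(p[:,2]>z0)&(p[:,2]<z1)]
    if len(p)<5: print(n,'few',len(p)); return
    r=cv2.minAreaRect((p[:,:2]*1000).astype(np.float32)); print(n,len(p),'c',np.round(r[0],1),'size',np.round(r[1],1),'ang',round(r[2],1),'zmed',p[:,2].max().round(3), np.median(p[:,2]).round(4))
box('A338 all',308,372,197,244,.006,.3);box('A338 bar',308,372,197,244,.11,.3)
box('B408 all',382,435,200,270,.006,.3);box('B408 bar',382,435,200,270,.11,.4)
box('C312 all',280,345,248,320,.006,.3);box('C312 bar',280,345,248,320,.11,.4)
for n,u,v in (('a',277,226),('b',299,203),('c',342,169)):
    box('apple '+n,u-14,u+14,v-14,v+14,.03,.12)
box('disc',125,175,150,195,.06,.072);box('pins',125,175,150,195,.09,.11)
box('ledge',195,270,125,175,.040,.048); box('tabs',195,270,125,170,.052,.06)
box('base',125,275,140,215,.025,.04);box('top',195,270,150,230,.2,.27)
im2=cv2.resize(im[120:330,110:450],None,fx=2.35,fy=2.35,interpolation=cv2.INTER_CUBIC)
cv2.imwrite('pics/t0c.png',im2[:,:,::-1])
```

```text
A338 all 806 c [ 463.6 -387.8] size [156.3 217.9] ang 1.5 zmed 0.143 0.0189
A338 bar 144 c [ 459.  -376.1] size [139.7  10.7] ang 71.6 zmed 0.143 0.1339
B408 all 1443 c [ 422.1 -621.5] size [233.5 176.8] ang 0.4 zmed 0.184 0.0411
B408 bar 292 c [ 419.3 -610.7] size [183.9  14.6] ang 15.9 zmed 0.184 0.174
C312 all 1299 c [ 248.3 -300.2] size [235.9 215.4] ang 1.5 zmed 0.182 0.0211
C312 bar 265 c [ 248.8 -296.5] size [182.2  13. ] ang 38.8 zmed 0.182 0.1745
apple a 322 c [ 437.4 -175.6] size [63.2 63. ] ang 1.6 zmed 0.095 0.0576
apple b 317 c [ 515.5 -246.7] size [63.2 63.8] ang 89.5 zmed 0.098 0.0588
apple c 316 c [ 635.9 -388.3] size [63.8 64.3] ang 46.3 zmed 0.096 0.0591
disc 829 c [601.6 239. ] size [121.2 120.3] ang 77.7 zmed 0.072 0.0673
pins 67 c [601.9 240. ] size [80.4 79.9] ang 38.1 zmed 0.107 0.0996
ledge 1228 c [678.1 -19. ] size [146.4 244.5] ang 1.1 zmed 0.048 0.0443
tabs 123 c [682.2  -6.1] size [124.2 209.3] ang 1.6 zmed 0.06 0.0567
base 1509 c [630.3  68. ] size [423.  218.9] ang 84.0 zmed 0.04 0.0361
top 414 c [551.1  -5.1] size [ 84.3 118.8] ang 84.0 zmed 0.26 0.2439
```

View pics/t0c.png

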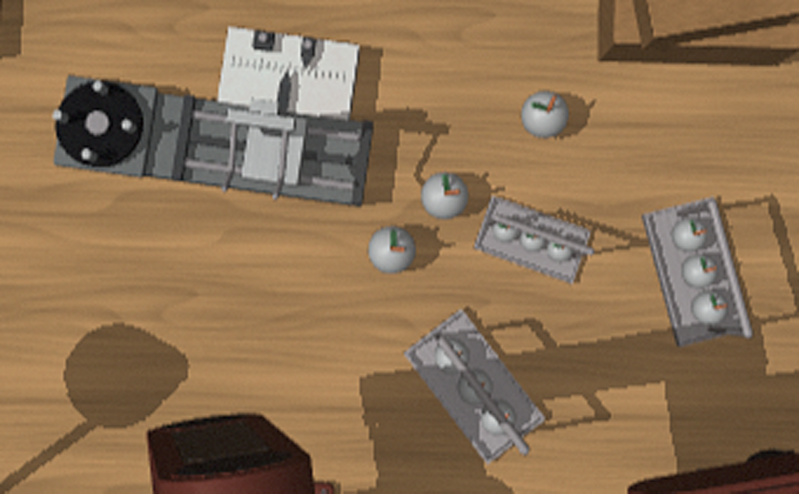

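Carrier A at (338,220) has the shortest bar: 140 mm long and 135 mm up, where the other two are about 183 mm and 174 mm. The crop confirms that it fits the description. The pointed index tab is the right-hand one, at crop (308,50), on the -y side of the pointer at (288,85). The limit block is at (264,40). Next I'll work out the slide-frame numbers.

Run:
```python
from h import *
im,d,K,T,W=load('t0')
P=W.reshape(-1,3); C=im.reshape(-1,3).astype(int)
ok=np.isfinite(P[:,0])&(abs(P[:,0]-.6)<.2)&(abs(P[:,1]-.03)<.32)
P=P[ok];g=C[ok].sum(1)/3
wc=np.array([.6017,.2395])
# disc centre by circle; yaw from rail base sides
for z0,z1,n in((.032,.040,'base'),):
    m=(P[:,2]>z0)&(P[:,2]<z1); 
def fr(p,yaw):
    a=np.array([np.cos(yaw),np.sin(yaw)]);b=np.array([-a[1],a[0]]);return np.c_[(p[:,:2]-wc)@a,(p[:,:2]-wc)@b,p[:,2:]]
m=(P[:,2]>.22)&(P[:,1]<.12)&(P[:,1]>-.12); H=P[m]
for y in np.radians([-5,-5.5,-6,-6.5,-7,-7.5]):
    # yaw score: ledge + scale edges & hook rods narrowness
    L=P[(abs(P[:,2]-.044)<.003)]; f=fr(L,y); f=f[(f[:,0]>.04)]
    h=fr(H,y); print(np.degrees(y).round(1),'ledge',np.ptp(np.percentile(f,[1,99],axis=0),axis=0).round(4), np.percentile(f,[1,99],axis=0).round(4)[:,:2].tolist())
yaw=np.radians(-6.2); h=fr(H,yaw)
print('top band z hist in y'); 
for y0 in np.arange(-.31,-.18,.006):
    s=h[(h[:,1]>=y0)&(h[:,1]<y0+.006)]
    if len(s): print(round(y0,3),len(s),s[:,0].min().round(3),s[:,0].max().round(3),np.median(s[:,2]).round(3))
np.set_printoptions(suppress=True)
f=fr(P,yaw); m=(f[:,2]>.047)&(f[:,2]<.075)&(f[:,0]>.055)&(f[:,0]<.18)&(f[:,1]<-.1)
q=np.c_[f[m],g[m]]; q=q[np.lexsort((q[:,1],-q[:,0].round(2)))]
print(q.round(3).tolist())
```

```text
-5.0 ledge [0.1156 0.3064 0.0058] [[0.044, -0.3452], [0.1596, -0.0388]]
-5.5 ledge [0.1162 0.296  0.0058] [[0.0453, -0.3445], [0.1615, -0.0485]]
-6.0 ledge [0.1176 0.2956 0.0058] [[0.0464, -0.3436], [0.164, -0.048]]
-6.5 ledge [0.122  0.2944 0.0058] [[0.0438, -0.343], [0.1659, -0.0486]]
-7.0 ledge [0.1264 0.2937 0.0058] [[0.042, -0.3428], [0.1684, -0.0492]]
-7.5 ledge [0.1281 0.2936 0.0058] [[0.0426, -0.3424], [0.1707, -0.0488]]
top band z hist in y
-0.292 11 0.0 0.015 0.251
-0.286 59 -0.083 0.014 0.24
-0.28 44 -0.08 0.016 0.241
-0.274 13 0.0 0.015 0.252
-0.268 24 0.0 0.034 0.243
-0.262 24 0.0 0.034 0.243
-0.256 22 0.001 0.033 0.251
-0.25 26 0.001 0.036 0.247
-0.244 26 0.0 0.035 0.242
-0.238 22 0.0 0.034 0.25
-0.232 15 0.001 0.028 0.253
-0.226 15 -0.053 0.015 0.251
-0.22 73 -0.083 0.017 0.238
-0.214 27 -0.083 0.016 0.248
-0.208 2 0.004 0.007 0.251
[[0.165, -0.167, 0.05, 137.667], [0.161, -0.333, 0.049, 191.0], [0.157, -0.331, 0.048, 206.667], [0.16, -0.33, 0.047, 194.333], [0.156, -0.327, 0.048, 205.667], [0.156, -0.324, 0.049, 204.667], [0.159, -0.32, 0.048, 209.333], [0.159, -0.317
[... 19065 characters left out ...]
252, 0.06, 70.0], [0.058, -0.251, 0.062, 67.333], [0.062, -0.251, 0.06, 67.333], [0.064, -0.251, 0.064, 69.333], [0.061, -0.247, 0.061, 62.0], [0.065, -0.247, 0.061, 63.333], [0.06, -0.2, 0.053, 210.0], [0.059, -0.196, 0.051, 209.0], [0.059, -0.192, 0.048, 211.0], [0.063, -0.192, 0.048, 204.667], [0.058, -0.183, 0.05, 210.667], [0.064, -0.178, 0.049, 205.0], [0.063, -0.168, 0.049, 207.333], [0.058, -0.159, 0.049, 217.333], [0.061, -0.159, 0.05, 213.333], [0.056, -0.123, 0.054, 53.0], [0.06, -0.122, 0.05, 98.0], [0.056, -0.12, 0.053, 65.0], [0.06, -0.118, 0.049, 101.0], [0.055, -0.116, 0.053, 64.0], [0.058, -0.116, 0.052, 74.333], [0.058, -0.113, 0.054, 71.667], [0.057, -0.11, 0.054, 73.667]]
```

Measured, with the wheel at (0.602,0.2395) and slide yaw about -6.2°:
- **Hook seat:** about (0.520,-0.004).
- **Hooks:** 64 mm apart and tip to cross piece about 90 mm, both as specified.
- **Pointer and index:** pointer at slide y -0.2495, index at -0.273, so the carriage must move about -23.5 mm, or -1.96 rad. That is within 18–42 mm.

I'll grasp the carrier now.

Run:
```python
from h import *
R=[np.pi,0,np.radians(71.6)]
gripper_to(.05,f_grip=60)
p=observe()['eef_pos']; move_l([p[0],p[1],.30],feed=.3)
movep([.459,-.376,.22],R)
move_l([.459,-.376,.111],feed=.1,max_force=15)
s=observe();print(s['time_s'],s['eef_pos'],s['tcp_rot'],s['ft_force'])
gripper_to(0,f_grip=60)
s=observe();print(s['time_s'],s['opening'],s['grasp_force'],s['ft_force'])
move_l([.459,-.376,.271],feed=.12)
s=observe();print(s['time_s'],s['opening'],s['grasp_force'],s['ft_force'],s['q'])
im,d,K,T=grab('top','t1')
P=cloud(d,K,T).reshape(-1,3)
```

```text
3.5417 [ 0.45951109 -0.37652396  0.11194924] [3.14011392e+00 8.01247303e-04 1.24966538e+00] [0.12286183 0.0893664  0.17801155]
4.0 0.007724067021127811 58.507803082466125 [-1.91251678  1.3715755   4.53183791]
5.4833 0.00797185120951015 58.36154043674469 [ 0.12108361 -0.5302452  -2.7566771 ] [-8.19221970e-01  1.22710130e-01  1.56498318e+00  7.73283865e-06
  1.45593363e+00 -4.98041629e-01]
```

```bash
cat >> h.py <<'E'
WC=np.array([.6017,.2395]); YAW=np.radians(-6.2)
A=np.array([np.cos(YAW),np.sin(YAW)]); B=np.array([-A[1],A[0]])
def sl(x,y): return WC+A*x+B*y
E
python3 - <<'E'
from h import *
R=[np.pi,0,np.pi/2+YAW]
p=sl(-.145,-.251); movep([*p,.275],R)
s=observe();print(s['time_s'],s['eef_pos'],s['ft_force'])
p=sl(-.055,-.251); print(p,move_l([*p,.257],feed=.08,max_force=8))
hold(.3)
s=observe();print(s['time_s'],s['eef_pos'],s['ft_force'],s['opening'])
im,d,K,T=grab('scene','s2')
cv2.imwrite('pics/s2c.png',cv2.resize(im[130:330,150:390],None,fx=2.5,fy=2.5,interpolation=cv2.INTER_CUBIC)[:,:,::-1])
im,d,K,T=grab('top','t2')
P=cloud(d,K,T).reshape(-1,3); P=P[np.isfinite(P[:,0])]
f=np.c_[(P[:,:2]-WC)@A,(P[:,:2]-WC)@B,P[:,2]]
m=(abs(f[:,2]-.278)<.012)&(abs(f[:,0]+.055)<.03)&(abs(f[:,1]+.251)<.09); q=f[m]
for sgn in(-1,1):
    e=q[(sgn*(q[:,1]+.251)>.045)]; print(len(e),np.median(e,0).round(4),e.min(0).round(4),e.max(0).round(4))
E
```

```text
6.9583 [0.43087886 0.00486636 0.27520651] [-0.28694919 -0.90095641 -3.67756554]
[ 0.51991386 -0.00409193] False
8.5583 [ 0.51982703 -0.00405109  0.25717784] [-0.26491641 -0.2613438  -2.91336784] 0.007725936826537681
31 [-0.0526 -0.3086  0.2807] [-0.0571 -0.3224  0.2741] [-0.0474 -0.2968  0.2849]
  return _methods._mean(a, axis=axis, dtype=dtype,
  ret = um.true_divide(
Traceback (most recent call last):
ValueError: zero-size array to reduction operation minimum which has no identity
```

View pics/s2c.png

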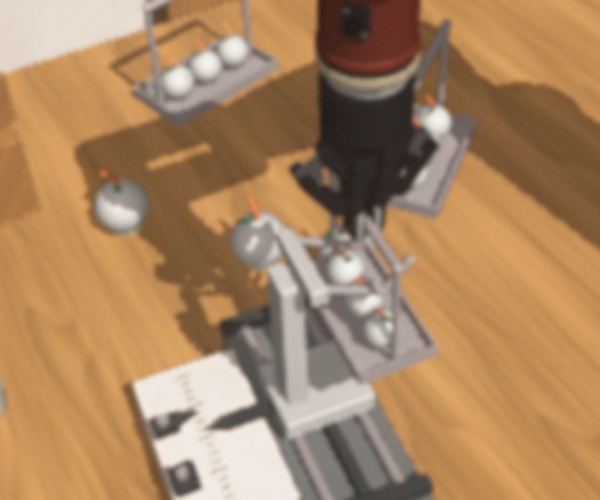

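The crop shows the carrier in the grip, with its bar (365–398, 230–268) above the open V hooks (tip near (408,262)) and the tray clear of the mast. Depth agrees: bar centre z is about 0.276, x within 2.5 mm of the seat, and the end at y -0.322. I'll lower it.

Run:
```python
from h import *
p=sl(-.055,-.251)
print(move_l([*p,.225],feed=.08,max_force=8))
print(move_l([*p,.205],feed=.03,max_force=3))
s=observe();print(s['time_s'],s['eef_pos'],s['ft_force'])
gripper_to(.03); hold(.2)
s=observe();print(s['time_s'],s['opening'],s['ft_force'])
print(move_l([*p,.30],feed=.1,max_force=6))
s=observe();print(s['time_s'],s['eef_pos'],s['ft_force'])
movep([.42,.20,.32],[np.pi,0,YAW+np.pi])
im,d,K,T=grab('scene','s3'); grab('top','t3')
cv2.imwrite('pics/s3c.png',cv2.resize(im[130:400,150:390],None,fx=2.2,fy=2.2,interpolation=cv2.INTER_CUBIC)[:,:,::-1])
im,d,K,T,W=load('t3'); P=W.reshape(-1,3); P=P[np.isfinite(P[:,0])]
f=np.c_[(P[:,:2]-WC)@A,(P[:,:2]-WC)@B,P[:,2]]
q=f[(abs(f[:,2]-.229)<.008)&(abs(f[:,0]+.055)<.012)&(abs(f[:,1]+.251)<.09)]
print(len(q),np.median(q,0).round(4),q.min(0).round(4),q.max(0).round(4)); print(observe()['time_s'],observe()['q'])
```

```text
False
True
9.7833 [ 0.51971272 -0.00402605  0.2073798 ] [-0.84163789  0.51074732  4.08515003]
10.325 0.029893789195532622 [0.06824169 0.03765436 0.20728435]
False
11.4167 [ 0.51948065 -0.00403385  0.29904299] [-0.60036198 -0.97047618 -0.24072089]
181 [-0.0535 -0.2509  0.2308] [-0.067  -0.3223  0.2212] [-0.0443 -0.1834  0.237 ]
12.575 [ 2.73140025e-01 -2.15946834e-01  1.79991966e+00 -2.28426802e-04
  1.55826281e+00 -1.18696520e+00]
```

View pics/s3c.png

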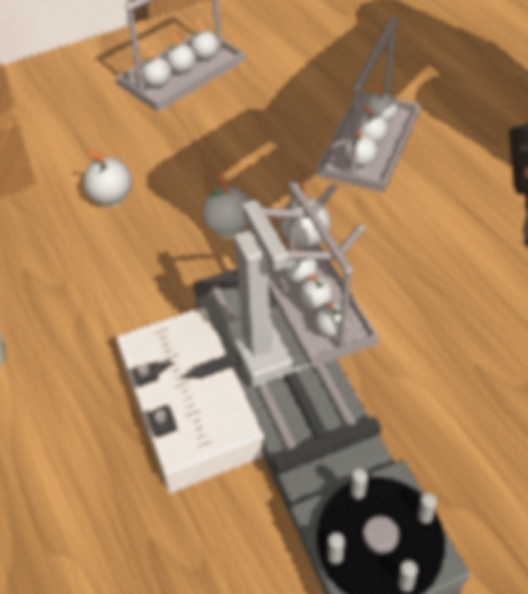

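The carrier hangs in both hooks: bar at (295–345, 190–265), measured bar-top z 0.231, and 0.1 mm off along y. Next I'll grip the handwheel pin on the robot's side lightly and carry it clockwise.

```bash
cat >> h.py <<'E'
def pin(phi,z): return [*(WC+.048*np.array([np.cos(phi),np.sin(phi)])),z],[np.pi,0,phi]
def turn(th0,th1,base):
    n=max(1,int(np.ceil(abs(th1-th0)/.16)))
    for t in np.linspace(th0,th1,n+1)[1:]:
        p,r=pin(base+t,.078)
        if move_l(p,feed=.03,rotation=r,max_force=35): print('stopped at',t); break
    s=observe(); print(s['time_s'],s['eef_pos'],s['ft_force'],s['opening'])
def gap(tag):
    grab('top',tag); im,d,K,T,W=load(tag); P=W.reshape(-1,3); g=im.reshape(-1,3).mean(1)
    f=np.c_[(P[:,:2]-WC)@A,(P[:,:2]-WC)@B,P[:,2]]
    dk=(g<110)&(f[:,2]>.05)&(f[:,2]<.072)&(f[:,1]<-.2)&(f[:,1]>-.33)
    m=lambda x0,x1,y0,y1:f[dk&(f[:,0]>x0)&(f[:,0]<x1)&(f[:,1]>y0)&(f[:,1]<y1)]
    a=m(.065,.1,-.33,-.2); b=m(.126,.15,-.295,-.25)
    print('pointer',len(a),a[:,1].mean().round(4),np.ptp(a[:,1]).round(4),'index',len(b),b[:,1].mean().round(4),np.ptp(b[:,1]).round(4),'gap mm',((a[:,1].mean()-b[:,1].mean())*1e3).round(2))
E
python3 - <<'E'
from h import *
base=YAW+np.pi
for t in (0,-1,-2,-2.2):
    assert inverse_kinematics(*pin(base+t,.078)) is not None,t
gap('t4')
gripper_to(.04)
p,r=pin(base,.16); movep(p,r)
p,r=pin(base,.078); print(move_l(p,feed=.08,max_force=8))
gripper_to(0,f_grip=40)
s=observe();print(s['time_s'],s['opening'],s['ft_force'],s['eef_pos'])
turn(0,-.48,base); gap('t5')
E
```

```text
pointer 48 -0.2498 0.0155 index 31 -0.2745 0.0178 gap mm 24.7
False
15.275 0.012125367409781575 [-0.60431336  1.5050898   3.53491701] [0.55446322 0.24512334 0.07882579]
16.5 [0.56180058 0.26526828 0.07880084] [-2.33791211 -4.29390652  5.99482889] 0.012364659259906208
pointer 48 -0.2553 0.0159 index 32 -0.2747 0.0176 gap mm 19.41
```

Run:
```python
from h import *
turn(-.48,-1.9,YAW+np.pi); gap('t6')
```

```text
20.15 [0.61938031 0.28035878 0.07871971] [-14.53866617  -9.6630512   15.61586516] 0.012669232984351988
pointer 49 -0.2726 0.0159 index 37 -0.2738 0.0178 gap mm 1.16
```

Run:
```python
from h import *
turn(-1.9,-2.0,YAW+np.pi)
gripper_to(.04); hold(.2)
p,r=pin(YAW+np.pi-2.0,.22); print(move_l(p,feed=.12,max_force=8))
movep([.42,.25,.35],[np.pi,0,1.2])
print(observe()['time_s']); gap('t7')
im,d,K,T,W=load('t7'); P=W.reshape(-1,3); P=P[np.isfinite(P[:,0])]
f=np.c_[(P[:,:2]-WC)@A,(P[:,:2]-WC)@B,P[:,2]]
q=f[(abs(f[:,2]-.229)<.008)&(abs(f[:,0]+.055)<.012)&(abs(f[:,1]+.272)<.09)]
print('bar',np.median(q,0).round(4),q.min(0).round(4),q.max(0).round(4))
# wrist camera look at the scale
r=[np.pi,0,np.pi/2+YAW]
c=get_calibration('wrist');R=c['world_from_camera'];s=observe()
print('cam offset',(R[:3,3]-s['eef_pos']).round(3),R[:3,2].round(3),s['tcp_rot'])
a=cv2.resize(im[120:240,120:310],None,fx=3.1,fy=3.1,interpolation=cv2.INTER_CUBIC)
cv2.imwrite('pics/t7c.png',a[:,:,::-1])
```

```text
20.5083 [0.62320671 0.27818736 0.07870742] [-15.4596258  -10.03284671  15.77187171] 0.012298562408106272
False
23.3917
pointer 48 -0.2738 0.0161 index 36 -0.2745 0.0178 gap mm 0.69
bar [-0.0532 -0.2731  0.2312] [-0.0663 -0.3454  0.2218] [-0.0439 -0.2067  0.2368]
cam offset [0.025 0.062 0.143] [-0.095 -0.242 -0.966] [-3.14050764e+00  1.13523374e-03  1.19938591e+00]
```

View pics/t7c.png

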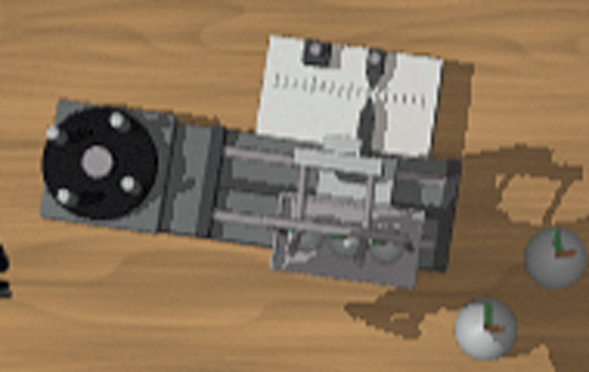

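The crop shows the pointer tip (371,100) facing the index tip (374,88). The bar sits in both hooks and the apples are where they stood. The measured gap is 0.7 mm, with at most about 0.7 mm of uncertainty from yaw. The arm is clear, so I'll hand it in.

Run:
```python
from h import *
hold(.5); print(job_done())
```

```text
the job is handed in; nothing more can be done
None
```

I hung the smallest carrier in both hooks and turned the handwheel until the pointer was within about 1 mm of the index tip (last camera measurement 0.7 mm, limit 3 mm); the loose apples looked undisturbed, and the job was handed in at about 24 s, with no verdict returned.

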